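# Walk the bench power supply home into its dock and latch it

### The job

Walk the heavy blue bench power supply forward into the steel dock by pushing it at its two near black rubber corner bumpers in turn, first one and then the other, and work it onto the stiff orange connector at the back until both sides stand fully home against the dock's stops; then swing the yellow latch fully shut behind its right corner and let go. Push gently, never with more than 30 newtons; when it wedges, ease off and go to the other corner. Keep off the front panel, and leave the padlock, the tape roll and the screwdriver alone.

Things in the scene. Friction and masses are not known exactly. Their poses are not given: they have to be found in the camera images.
- supply: Blue bench power supply on four rubber feet, 110 (x) by 180 (y) by 75 mm high, 1.1 to 1.5 kg, too wide to grasp. Origin: middle of its underside; +x points away from its grey panel, the way it is pushed; y left, z up. Far corners rounded by 10 mm. It slides on the table with 5 to 11 N, pushed at one corner with about two thirds of that, and then turns about a point near the other corner.
- panel: Grey front panel with display, knobs and posts between the bumpers, 92 mm wide, 64 mm high, fixed to the supply. Origin: its middle; axes as the supply's. It is recessed 5 mm behind the bumpers' faces; its knobs stick out 6 mm past those faces, within 43 mm of the middle. Not to be touched.
- corner_left (a point): Push point: middle of the face of the left (+y) near rubber bumper, 45 mm above the table, 70 mm left of the supply's middle, at x = -55 mm. The bumper is 42 mm wide and reaches from 6 to 75 mm height.
- corner_right (a point): Push point: the same on the right (-y) near rubber bumper, 70 mm right of the supply's middle, at x = -55 mm, 45 mm above the table.
- dock: Dark steel dock fixed to the table. Origin and axes: where the supply's origin and axes are when it is fully home (+x into the dock). Guide cheeks 48 mm high, 188 mm apart (4 mm play each side) from x = -2 to 58 mm; the mouths flare to 214 mm over the next 30 mm. Back stops at x = +55 mm. Pushed at one corner only, the supply turns and wedges; small turns in alternation keep it free.
- contact (a joint): Orange multi-pin connector in the middle of the dock's back wall, 10 mm proud of the stops; travel in m: 0 not mated, 0.010 driven in by a supply that is fully home. Stiff: 6 N of friction all the way, and 5 N more over the last 4 mm, where the black seal frame round it is pressed in too; the end takes some 15 to 21 N at a corner. Both stay where they are left.
- latch (a joint): Yellow latch bar, 12 mm wide, 34 to 42 mm above the table, 57 mm long from its upright pivot at dock x = -64, y = -122 mm. Angle in rad: 0 open (points to dock -x and 20 degrees to the right), 1.92 shut, at its end stop (points to dock +y, 3 mm behind the right bumper of a supply that is home; it strikes one that is not). Shuts clockwise from above, stays where left, 1 to 2 N at the knob.
- latch_knob (a point): Top centre of the upright black knob on the latch bar, 12 mm diameter, 50 mm from the pivot, standing from 42 mm to 77 mm above the table.
- padlock: Brass padlock lying left of the dock, 42 by 72 by 18 mm; origin under its middle. Leave alone.
- tape_black: Roll of black tape lying right of the dock, 66 mm across, 18 mm high; origin under its middle. Leave alone.
- driver_red: Screwdriver with red handle lying right of the dock, 211 mm long, 28 mm wide; origin under its middle. Leave alone.

How it is judged:
By the outcome, as a careful person would: the job done as asked, in the order asked, and still so for the second after the job is handed in, with the robot touching nothing.
It also fails if it takes over 72 s, if anything falls off the work surface, if the arm or the gripper's body presses on something with over 40 N, if the wrist force passes 120 N, or if a joint passes its speed limit or range.

### The arm

A 7-joint arm with a two-finger parallel gripper is mounted at the origin on a cart in front of the work surface, level with it; the furniture and walls round the work are solid. World frame = base frame: x ahead of the robot, y to its left, z up, the work surface at z = 0. Lengths are in m, angles in rad, forces in N, time in s.
With the tool pointing down it reaches from about 0.4 to 0.85 m from the base axis. Payload 6.9 kg.
Tool frame: the origin (TCP) lies between the finger pads; the fingertips stand 14 mm ahead of it and the grasp point (between the pads) lies 5 mm behind it; z points along the fingers, y is the line along which they close (so a half turn about z gives the same grasp; the last joint's range is limited). The gripper opens to 85 mm and grips with 20 to 120 N. Pads are 22 mm wide; open, the fingers measure 114 mm over their backs; the gripper's body (76 mm by 85 mm) begins 54 mm behind the grasp point. The pads swing forward as they close: fully open they stand 13 mm farther back than shut.
Start: joints at [1.421, 0.507, -0.238, 1.5, 0.126, 1.149, -0.155], TCP at [0.158, -0.605, 0.245] pointing down, gripper open.
Joint ranges: [-3.08, 3.08], [-0.24, 2.05], [-1.43, 1.35], [0, 2.5], [-1.52, 4.66], [0.17, 1.96], [-2.89, 2.89]. Speed limits (rad/s): [2.39, 2.39, 3.14, 3.14, 3.14, 3.14, 3.14].

### API

Orientations are given as a unit quaternion [w, x, y, z].
In Python, from rig import env gives the robot as it stands.
- The arm moves only by the tool arm_command, never from a script. Its argument "rows" is one flat list of numbers, 7 for each row, row after row: the turn, a rotation vector about the world's x, y, z in degrees, then the shift along the world's x, y, z in mm, then the gripper's target within -1 to 1 (shut at 1, half-way at 0, fully open at -1). A call has 1 to 12 rows; each row is the pose to reach, as a shift and turn from the pose commanded when the call began; what a row does not reach only later rows make up. A row lasts 1/10 s, in which the tool goes at most 50 mm and 8.59 degrees, less where a joint would pass 70% of its speed; a pose out of reach is approached as far as the arm can. A call with a gripper value outside its range is refused whole. The fingers move at their own pace and stop on an object; the grip force is fixed at half the most. Time passes only in rows, so rows that repeat a pose let the fingers close. It gives the time, the measured TCP pose, the force, the opening and the grip force at its end, in the units of the state.
- env.sense(): the state, without advancing time (a new reading comes with each control period).
- env.read_camera(name): name is "scene" or "top" or "wrist"; returns the picture (400x640x3 uint8, blue, green, red); there is no depth.
- env.get_calibration(name): a dict with "fx", "fy", "cx", "cy" (pixels), "R" (3x3) and "t" (3): a world point X has camera coordinates R X + t. Camera axes: x right, y down, z forward; pixel columns grow to the right and rows downward; lengths in m; the calibration is good to about 2 mm. A picture is of the moment at which its call begins: read the wrist's pose just before it. get_calibration takes no time and is no camera call; for the wrist camera it gives the pose at the moment of the call.
- env.finish_job(): hands the job in; it is judged then, once.
Trained networks look in the newest picture that a camera, given by its name, has taken for a name from the list of things; names that differ only in an ending like _2 or _b are one class to them, and where a whole thing is asked for, a point or a joint stands for the part that bears it (a point fixed in the world has none). Each returns a list of dicts, best first, with "p" (0 to 1); they miss things now and then, are a little off and sometimes report something else, mostly with a low value. They report only what shows in the picture. A call takes as long as a camera call.
- env.look_for(camera, label): "position" ([column, row] in pixels, amid what is visible of it).
The state is a dict: "time_s": time; "joint_pos": joint angles; "joint_velocities": joint speeds; "effort": joint torques, N m; "tcp_pos": TCP position; "ee_rot": TCP orientation; "force": force on the tool from outside, world axes, zero at the start; "ft_torque": the same for the moment, N m; "grip_width": finger opening in m; "grasp_force": force on a finger pad.
Only numpy, scipy, OpenCV 4.12 (cv2) and the standard library are available. Lean on these libraries where they do the work, as an engineer would, in place of code of your own. Each camera call takes 0.05 s, during which the arm holds its last target. There are 200 camera calls.

## Working session

There is one attempt and no reset: what is moved stays moved. The work goes in short steps, Python scripts to look and compute and a tool call to move; the robot and the scene stay as the last step left them, time stands still between calls to the robot, and variables do not carry over. Pictures are saved under pics/ and viewed, at most 10 in all, crops included, and the job is handed in when it is done.

Besides the shell and the picture viewer there is one more tool, called after "Call:" as name(argument=value, ...) on one line, values as JSON. arm_command: Moves the arm, as the interface text tells. Its arguments: {"type":"object","properties":{"rows":{"type":"array"}},"required":["rows"]}

```bash
mkdir -p pics; ls; cat > h.py <<'E'
import numpy as np,cv2
from rig import env
def ray(cam,uv,z):
    c=env.get_calibration(cam);R=np.array(c["R"]);t=np.array(c["t"])
    d=R.T@np.array([(uv[0]-c["cx"])/c["fx"],(uv[1]-c["cy"])/c["fy"],1]);o=-R.T@t
    return o+d*(z-o[2])/d[2]
def proj(cam,X):
    c=env.get_calibration(cam);p=np.array(c["R"])@np.array(X)+np.array(c["t"])
    return np.array([c["fx"]*p[0]/p[2]+c["cx"],c["fy"]*p[1]/p[2]+c["cy"]])
E
python3 - <<'E'
from h import *
a=env.read_camera("top");b=env.read_camera("scene")
cv2.imwrite("pics/top.png",a);cv2.imwrite("pics/scene.png",b)
for n,z in [("supply",.075),("panel",.04),("corner_left",.045),("corner_right",.045),("dock",.048),("contact",.04),("latch",.042),("latch_knob",.077),("padlock",.01),("tape_black",.01),("driver_red",.01)]:
  for r in env.look_for("top",n)[:2]: print(n,np.round(r["position"]),round(r["p"],2),ray("top",r["position"],z).round(3))
s=env.sense();print(s["tcp_pos"],s["ee_rot"],s["force"],s["time_s"])
E
```

```text
pics
supply [299. 214.] 0.92 [ 0.515 -0.202  0.075]
panel [296. 238.] 0.49 [ 0.462 -0.194  0.04 ]
corner_right [295. 217.] 0.92 [ 0.512 -0.192  0.045]
dock [313. 160.] 0.81 [ 0.657 -0.233  0.048]
dock [298. 216.] 0.65 [ 0.515 -0.2    0.048]
latch [349. 214.] 0.68 [ 0.522 -0.325  0.042]
latch_knob [352. 215.] 0.49 [ 0.516 -0.329  0.077]
padlock [238. 190.] 0.57 [ 0.585 -0.043  0.01 ]
driver_red [395. 214.] 0.61 [ 0.526 -0.447  0.01 ]
[ 0.15749427 -0.60481863  0.24529337] [ 1.79027098e-06  9.91896126e-01  1.27051464e-01 -1.22115054e-05] [ 0.36509587  0.05543778 -0.2007045 ] 0.65
```

```bash
python3 - <<'E'
import cv2
a=cv2.imread("pics/top.png")[110:290,190:430];cv2.imwrite("pics/topc.png",cv2.resize(a,(800,600),interpolation=cv2.INTER_CUBIC))
E
```

```text
(no output)
```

View pics/topc.png

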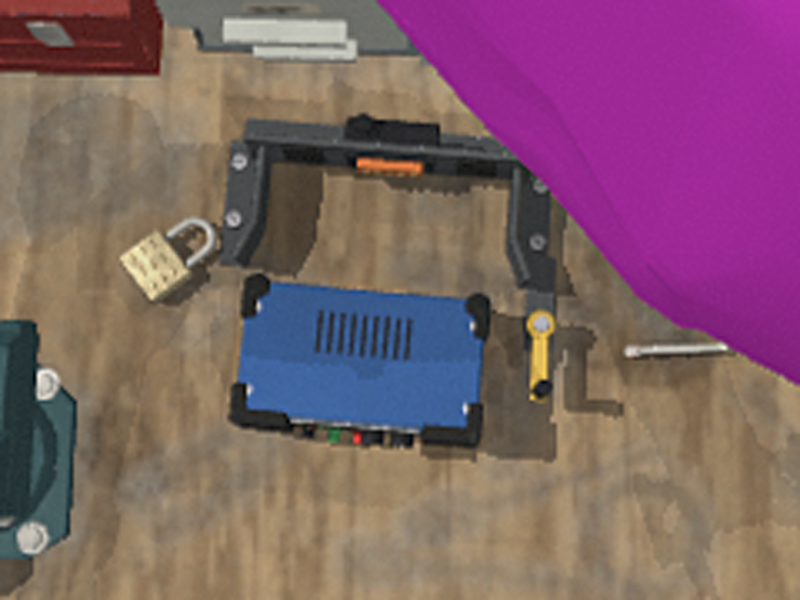

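View pics/scene.png

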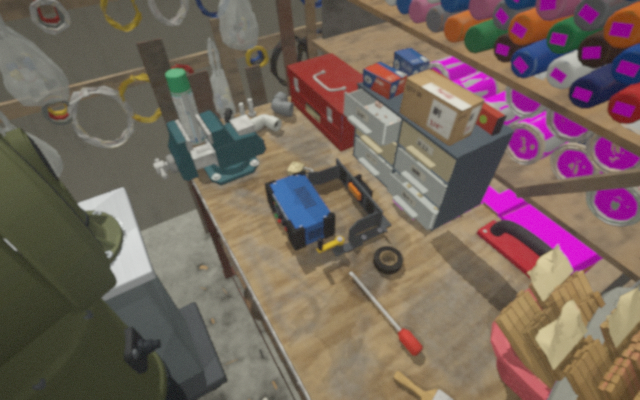

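```bash
python3 - <<'E'
from h import *
P=lambda x,y,z:ray("top",(190+x/3.3333,110+y/3.3333),z).round(4)
for n,a in dict(FL=(245,278,.075),FR=(489,298,.075),NL=(232,424,.07),NR=(479,443,.07),conn=(390,166,.035),Ls1=(239,161,.048),Ls2=(233,218,.048),Rs1=(540,186,.048),Rs2=(537,242,.048),piv=(541,323,.045),knob=(541,387,.077),Lmouth=(222,262,.048),LmouthIn=(245,265,.048),Lbackin=(266,148,.048),RmouthIn=(527,285,.048),Rkink=(511,246,.048),Lkink=(266,213,.048),bartip=(537,398,.042)).items(): print(n,P(*a))
c=env.get_calibration("top");print(-np.array(c["R"]).T@c["t"],c["fx"])
print(env.sense()["time_s"])
E
```

```text
FL [ 0.5647 -0.1163  0.075 ]
FR [ 0.5526 -0.2922  0.075 ]
NL [ 0.4603 -0.11    0.07  ]
NR [ 0.4485 -0.2857  0.07  ]
conn [ 0.66   -0.2187  0.035 ]
Ls1 [ 0.6584 -0.1055  0.048 ]
Ls2 [ 0.6146 -0.1025  0.048 ]
Rs1 [ 0.6431 -0.3324  0.048 ]
Rs2 [ 0.5999 -0.33    0.048 ]
piv [ 0.539  -0.3331  0.045 ]
knob [ 0.4884 -0.3295  0.077 ]
Lmouth [ 0.5811 -0.0955  0.048 ]
LmouthIn [ 0.5791 -0.1126  0.048 ]
Lbackin [ 0.6689 -0.1253  0.048 ]
RmouthIn [ 0.567  -0.3224  0.048 ]
Rkink [ 0.5965 -0.3104  0.048 ]
Lkink [ 0.6188 -0.1269  0.048 ]
bartip [ 0.4833 -0.3303  0.042 ]
[ 0.41006941 -0.23121995  0.98720917] 383.7335017581716
0.65
```

Call:
arm_command(rows=[0,0,-3,20,40,0,1,0,0,-6,42,80,0,1,0,0,-9,64,120,0,1,0,0,-12,86,160,0,1,0,0,-15,108,200,0,1,0,0,-18.5,130,240,0,1,0,0,-18.5,152,280,0,1,0,0,-18.5,174,320,-20,1,0,0,-18.5,196,360,-40,1,0,0,-18.5,218,400,-60,1,0,0,-18.5,236,440,-70,1,0,0,-18.5,252,472,-80,1])

```text
time_s: 1.85
tcp_pos: [0.4102, -0.1304, 0.165]
ee_rot: [-0.0, 0.999, -0.033, 0.0]
force: [1.0, 0.3, -0.4]
grip_width: -0.0002
grasp_force: 0.0
```

```bash
python3 - <<'E'
from h import *
s=env.sense();print(s["time_s"],s["tcp_pos"],s["ee_rot"],s["force"],s["grip_width"])
a=env.read_camera("wrist");cv2.imwrite("pics/w1.png",a)
b=env.read_camera("top");cv2.imwrite("pics/t2.png",cv2.resize(b[110:290,190:430],(800,600),interpolation=cv2.INTER_CUBIC))
E
```

```text
1.85 [ 0.41022022 -0.13035786  0.16495565] [-1.98986693e-04  9.99445621e-01 -3.32920642e-02  2.23574900e-04] [ 1.02665065  0.29389795 -0.37926952] -0.00023220480234790983
```

View pics/w1.png

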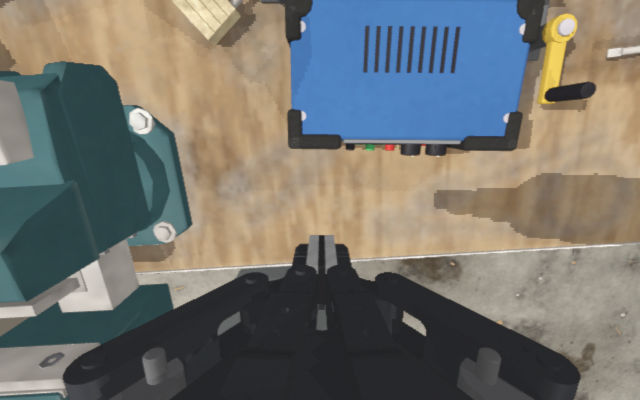

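View pics/t2.png

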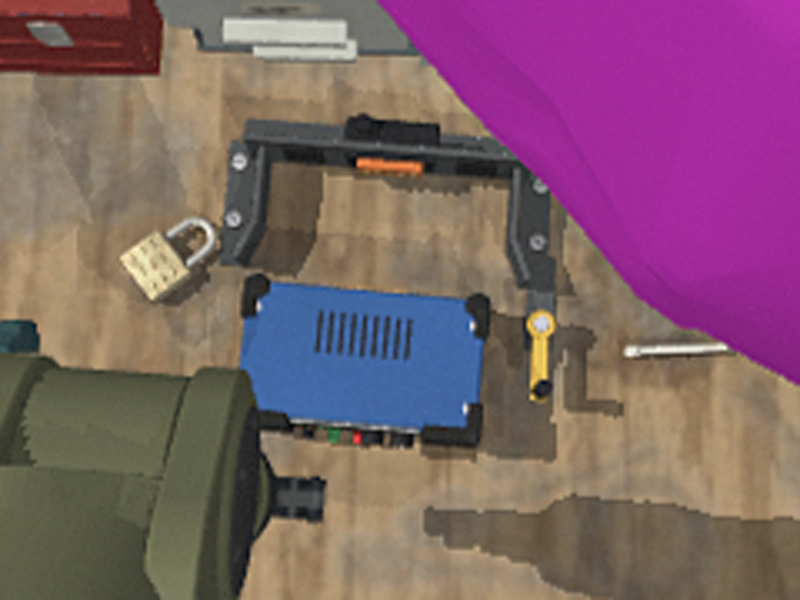

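```bash
python3 - <<'E'
from h import *
W=lambda u,v,z:ray("wrist",(u,v),z).round(4)
print("NL",W(289,148,.073),"NR",W(517,150,.073),"FLr",W(291,10,.075),"FRr",W(530,14,.075))
print("vise",W(190,240,.01),W(130,100,.12),W(130,100,.2),"piv",W(565,27,.045),"knobtop",W(588,90,.077),W(550,96,.042))
c=env.get_calibration("wrist");print(-np.array(c["R"]).T@c["t"],c["R"])
E
```

```text
NL [ 0.463  -0.1045  0.073 ] NR [ 0.4509 -0.2832  0.073 ] FLr [ 0.5562 -0.1146  0.075 ] FRr [ 0.5439 -0.2786  0.075 ]
vise [0.3647 0.0219 0.01  ] [ 0.4999 -0.0189  0.12  ] [ 0.4904 -0.0709  0.2   ] piv [ 0.5421 -0.3278  0.045 ] knobtop [ 0.492  -0.3263  0.077 ] [ 0.4911 -0.3266  0.042 ]
[ 0.47928341 -0.13140281  0.29304276] [[-0.05916361 -0.99824491 -0.00260249]
 [-0.96159884  0.05629136  0.2686242 ]
 [-0.26800624  0.01839533 -0.96324154]]
```

Call:
arm_command(rows=[0,0,0,0,3,-40,1,0,0,0,0,4,-80,1,0,0,0,5,4,-123,1,0,0,0,15,4,-123,1,0,0,0,25,4,-123,1,0,0,0,29,4,-123,1,0,0,0,32,4,-123,1,0,0,0,35,4,-123,1])

```text
time_s: 2.75
tcp_pos: [0.4454, -0.1293, 0.0439]
ee_rot: [0.0, 0.999, -0.034, 0.001]
force: [-0.4, -1.0, -0.3]
grip_width: -0.0002
grasp_force: 0.0
```

Call:
arm_command(rows=[0,0,0,2,0,0,1,0,0,0,4,0,0,1,0,0,0,6,0,0,1,0,0,0,8,0,0,1])

```text
time_s: 3.15
tcp_pos: [0.4496, -0.1286, 0.042]
ee_rot: [-0.0, 0.999, -0.034, -0.003]
force: [-6.6, 1.4, 3.0]
grip_width: 0.0
grasp_force: 0.0
```

Call:
arm_command(rows=[0,0,0,2,0,0,1,0,0,0,4,0,0,1,0,0,0,6,0,0,1,0,0,0,8,0,0,1,0,0,0,10,0,0,1,0,0,0,12,0,0,1])

```text
time_s: 3.75
tcp_pos: [0.4616, -0.1283, 0.0419]
ee_rot: [-0.0, 0.999, -0.034, -0.003]
force: [-6.6, 1.7, 2.2]
grip_width: 0.0002
grasp_force: 0.0
```

```bash
cat >> h.py <<'E'
def near():
    "near edge of supply from wrist camera: end points of dark/blue box via blue mask min-area rect"
    a=env.read_camera("wrist");hsv=cv2.cvtColor(a,cv2.COLOR_BGR2HSV)
    m=cv2.inRange(hsv,(100,120,60),(125,255,255));n,l,st,_=cv2.connectedComponentsWithStats(m)
    k=1+np.argmax(st[1:,4]);c=np.argwhere(l==k)[:,::-1].astype(np.float32)
    P=np.array([ray("wrist",p,.075)[:2] for p in c[::7]],np.float32)
    return a,cv2.minAreaRect(P*1000),st[k]
E
python3 - <<'E'
from h import *
a,r,st=near();cv2.imwrite("pics/w2.png",a);print(r,st,env.sense()["tcp_pos"],env.sense()["force"])
E
```

```text
Traceback (most recent call last):
  File "h.py", line 15, in near
    P=np.array([ray("wrist",p,.075)[:2] for p in c[::7]],np.float32)
                ~~~^^^^^^^^^^^^^^^^
  File "h.py", line 4, in ray
    c=env.get_calibration(cam);R=np.array(c["R"]);t=np.array(c["t"])
ValueError: time passes only in moves, steps and waits
```

```bash
python3 - <<'E'
s=open("h.py").read()
s=s.replace('''np.array([ray("wrist",p,.075)[:2] for p in c[::7]],np.float32)''','''rays("wrist",c,.075)[:,:2].astype(np.float32)''')
s+='''
def rays(cam,uv,z):
    c=env.get_calibration(cam);R=np.array(c["R"]);t=np.array(c["t"])
    d=np.c_[(uv[:,0]-c["cx"])/c["fx"],(uv[:,1]-c["cy"])/c["fy"],np.ones(len(uv))]@R;o=-R.T@t
    return o+d*((z-o[2])/d[:,2])[:,None]
'''
open("h.py","w").write(s)
E
python3 - <<'E'
from h import *
a,r,st=near();cv2.imwrite("pics/w2.png",a);print(r,st,env.sense()["tcp_pos"],env.sense()["force"])
E
```

```text
((521.4927978515625, -186.87808227539062), (140.5272674560547, 87.66097259521484), 81.03199768066406) [  274     0   366   271 82424] [ 0.46212769 -0.12825442  0.04194354] [-4.3224761   1.38943994  1.42190675]
```

View pics/w2.png

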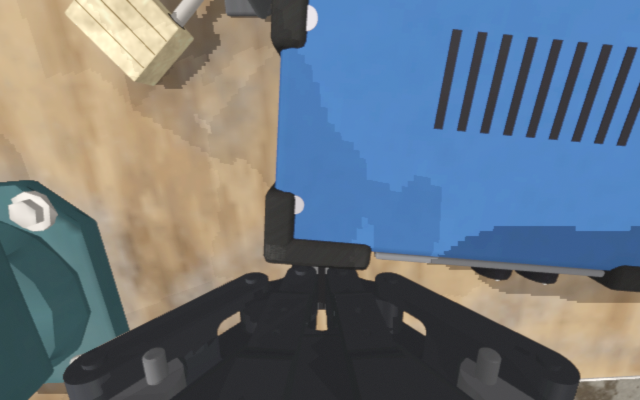

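Call:
arm_command(rows=[0,0,0,-30,0,0,1,0,0,-2,-42,-30,0,1,0,0,-2,-44,-75,0,1,0,0,-2,-44,-120,0,1,0,0,-2,-44,-141,0,1,0,0,-2,-32,-141,0,1,0,0,-2,-27,-141,0,1,0,0,-2,-23,-141,0,1,0,0,-2,-20,-141,0,1,0,0,-2,-17,-141,0,1,0,0,-2,-14,-141,0,1,0,0,-2,-12,-141,0,1])

```text
time_s: 5.05
tcp_pos: [0.4511, -0.2687, 0.0419]
ee_rot: [-0.0, 0.999, -0.051, -0.002]
force: [-5.1, -2.1, -0.0]
grip_width: -0.0001
grasp_force: 0.0
```

```bash
python3 - <<'E'
from h import *
a,r,st=near();cv2.imwrite("pics/w3.png",a);print(r,st,env.sense()["tcp_pos"],env.sense()["force"])
E
```

```text
((520.0560302734375, -220.944580078125), (133.20555114746094, 80.75712585449219), 84.22354125976562) [    0     0   364   250 78120] [ 0.45162401 -0.26869097  0.04193082] [-3.80804523 -0.29205376 -0.71123751]
```

View pics/w3.png

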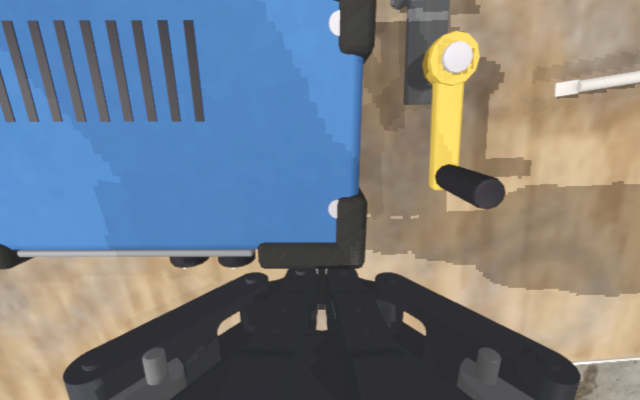

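Call:
arm_command(rows=[0,0,0,-26,0,0,1,0,0,0,-30,40,0,1,0,0,0,-28,90,0,1,0,0,0,-22,135,0,1,0,0,0,-10,141,0,1,0,0,0,2,141,0,1,0,0,0,8,141,0,1,0,0,0,12,141,0,1,0,0,0,15,141,0,1,0,0,0,18,141,0,1,0,0,0,21,141,0,1,0,0,0,24,141,0,1])

```text
time_s: 6.3
tcp_pos: [0.4731, -0.1297, 0.0416]
ee_rot: [-0.0, 0.999, -0.053, -0.003]
force: [-6.9, 1.9, 3.2]
grip_width: 0.0002
grasp_force: 0.0
```

Call:
arm_command(rows=[0,0,0,2,0,0,1,0,0,0,4,0,0,1,0,0,0,-30,0,0,1,0,0,0,-48,-30,0,1,0,0,0,-50,-75,0,1,0,0,0,-48,-120,0,1,0,0,0,-40,-141,0,1,0,0,0,-28,-141,0,1,0,0,0,-22,-141,0,1,0,0,0,-18,-141,0,1,0,0,0,-15,-141,0,1,0,0,0,-12,-141,0,1])

```text
time_s: 7.5
tcp_pos: [0.4626, -0.2685, 0.0418]
ee_rot: [-0.0, 0.999, -0.051, -0.002]
force: [-4.9, -1.6, 0.7]
grip_width: -0.0002
grasp_force: 0.0
```

```bash
python3 - <<'E'
from h import *
a,r,st=near();cv2.imwrite("pics/w4.png",a);print(r,st,env.sense()["tcp_pos"],env.sense()["force"])
b=env.read_camera("top");cv2.imwrite("pics/t4.png",cv2.resize(b[110:290,190:430],(800,600),interpolation=cv2.INTER_CUBIC))
E
```

```text
((532.7989501953125, -222.29400634765625), (133.11480712890625, 80.33061981201172), 83.2190170288086) [    0     0   370   248 78089] [ 0.46332195 -0.26839229  0.0417878 ] [-3.35458821 -0.24297055 -0.29521475]
```

View pics/t4.png

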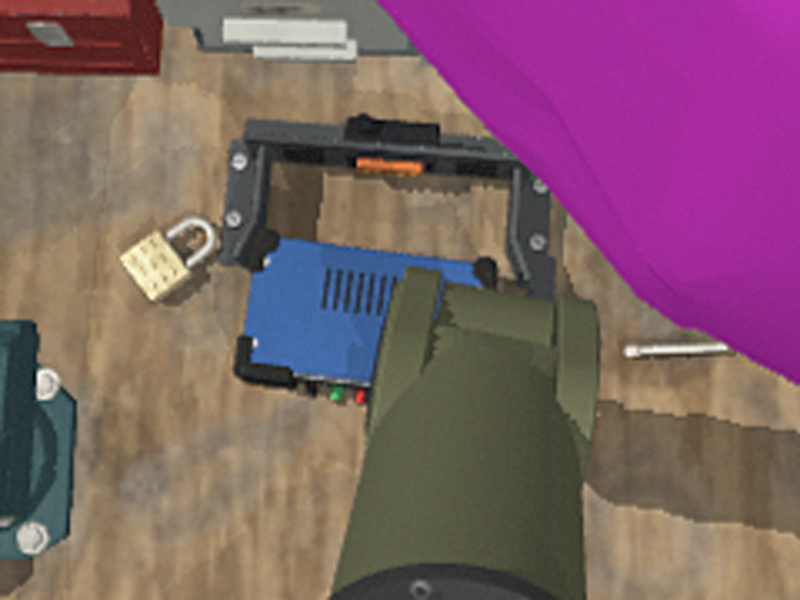

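Call:
arm_command(rows=[0,0,0,-28,0,0,1,0,0,0,-30,40,0,1,0,0,0,-24,90,0,1,0,0,0,-14,135,0,1,0,0,0,0,141,0,1,0,0,0,9,141,0,1,0,0,0,14,141,0,1,0,0,0,18,141,0,1,0,0,0,21,140,0,1,0,0,0,24,140,0,1,0,0,0,27,140,0,1,0,0,0,30,140,0,1])

```text
time_s: 8.8
tcp_pos: [0.4912, -0.1313, 0.0415]
ee_rot: [0.0, 0.999, -0.053, -0.003]
force: [-6.2, 1.8, 1.2]
grip_width: 0.0
grasp_force: 0.0
```

Call:
arm_command(rows=[0,0,0,0,0,0,1,0,0,0,-30,0,0,1,0,0,0,-55,-30,0,1,0,0,0,-56,-75,0,1,0,0,0,-54,-120,0,1,0,0,0,-42,-142,0,1,0,0,0,-32,-142,0,1,0,0,0,-26,-142,0,1,0,0,0,-23,-142,0,1,0,0,0,-20,-142,0,1,0,0,0,-17,-142,0,1,0,0,0,-14,-142,0,1])

```text
time_s: 10.0
tcp_pos: [0.4788, -0.2705, 0.0418]
ee_rot: [-0.0, 0.999, -0.051, -0.002]
force: [-5.5, -1.8, -0.4]
grip_width: -0.0001
grasp_force: 0.0
```

```bash
python3 - <<'E'
from h import *
a,r,st=near();cv2.imwrite("pics/w5.png",a);print(r,st,env.sense()["tcp_pos"],env.sense()["force"])
b=env.read_camera("top");t=cv2.resize(b[110:230,240:380],(700,600),interpolation=cv2.INTER_CUBIC)
cv2.imwrite("pics/t5.png",t)
E
```

```text
((548.2654418945312, -223.99075317382812), (134.42913818359375, 79.85906982421875), 84.22956848144531) [    0     0   370   248 78372] [ 0.4795584  -0.27039731  0.04188396] [-2.52880398  0.77503059 -1.57814454]
```

View pics/t5.png

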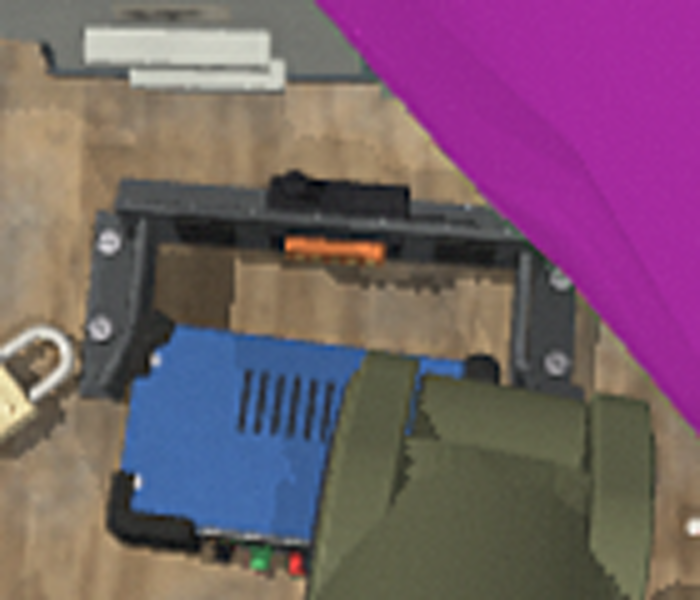

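Call:
arm_command(rows=[0,0,0,-28,0,0,1,0,0,0,-30,40,0,1,0,0,0,-24,90,0,1,0,0,0,-14,133,0,1,0,0,0,0,139,0,1,0,0,0,9,139,0,1,0,0,0,14,139,0,1,0,0,0,18,139,0,1,0,0,0,21,138,0,1,0,0,0,24,138,0,1,0,0,0,27,138,0,1,0,0,0,30,137,0,1])

```text
time_s: 11.3
tcp_pos: [0.5074, -0.1356, 0.0415]
ee_rot: [-0.0, 0.999, -0.053, -0.003]
force: [-5.7, 3.3, 1.7]
grip_width: -0.0
grasp_force: 0.0
```

```bash
python3 - <<'E'
from h import *
a,r,st=near();cv2.imwrite("pics/w6.png",a);print(r,st,env.sense()["tcp_pos"],env.sense()["force"])
E
```

```text
((565.4508666992188, -193.8619384765625), (140.85336303710938, 85.83397674560547), 80.52317810058594) [  267     0   373   266 83846] [ 0.5081824  -0.13590481  0.0415449 ] [-3.29926473  2.17832245 -0.84671564]
```

View pics/w6.png

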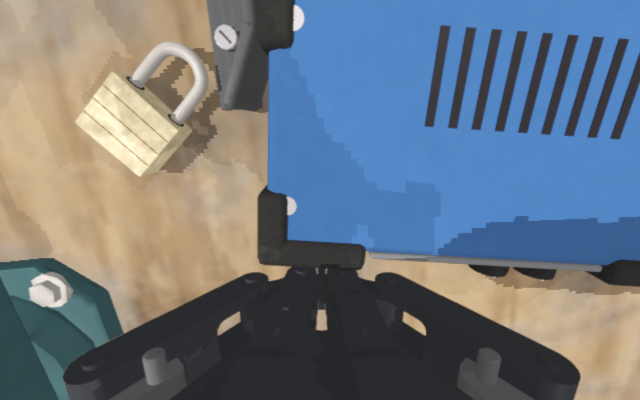

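Call:
arm_command(rows=[0,0,0,-30,0,0,1,0,0,0,-60,-25,0,1,0,0,0,-62,-70,0,1,0,0,0,-62,-115,0,1,0,0,0,-50,-138,0,1,0,0,0,-36,-138,0,1,0,0,0,-30,-138,0,1,0,0,0,-26,-138,0,1,0,0,0,-22,-138,0,1,0,0,0,-18,-138,0,1,0,0,0,-15,-138,0,1,0,0,0,-12,-138,0,1])

```text
time_s: 12.55
tcp_pos: [0.4969, -0.2726, 0.0419]
ee_rot: [-0.0, 0.999, -0.051, -0.002]
force: [-4.6, -0.6, -0.8]
grip_width: 0.0004
grasp_force: 0.0
```

```bash
cat > m.py <<'E'
from h import *
a,r,st=near();cv2.imwrite("pics/w.png",a);print(np.round(r[0],1),round(r[2],1),env.sense()["tcp_pos"].round(4),np.round(env.sense()["force"],1))
for n in ("corner_left","corner_right"):
  for q in env.look_for("wrist",n)[:2]: print(n,q["p"],np.round(q["position"]))
b=a[225:285,200:420].max(2) if 0 else cv2.cvtColor(a,cv2.COLOR_BGR2GRAY)
row=b[248];d=np.flatnonzero(row[230:420]<75)+230;print("dark row248",d.min() if len(d) else None,d.max() if len(d) else None)
E
python3 m.py
```

```text
[ 566.5 -226.2] 84.2 [ 0.4979 -0.2725  0.042 ] [-3.1 -0.2 -1.6]
corner_left 0.73 [190. 130.]
corner_right 0.6 [187. 127.]
dark row248 264 370
```

Call:
arm_command(rows=[0,0,0,-28,0,0,1,0,0,0,-30,40,0,1,0,0,0,-24,90,0,1,0,0,0,-14,134,0,1,0,0,0,0,140,0,1,0,0,0,6,140,0,1,0,0,0,10,140,0,1,0,0,0,13,140,0,1,0,0,0,16,140,0,1,0,0,0,19,140,0,1,0,0,0,21,140,0,1,0,0,0,23,140,0,1])

```text
time_s: 13.9
tcp_pos: [0.5183, -0.1336, 0.0416]
ee_rot: [-0.0, 0.999, -0.053, -0.003]
force: [-6.4, 2.7, 2.9]
grip_width: -0.0002
grasp_force: 0.0
```

```bash
python3 m.py
```

```text
[ 576.5 -191.2] 82.4 [ 0.5188 -0.1336  0.0416] [-5.   1.3  1.7]
corner_left 0.72 [456. 130.]
corner_right 0.77 [458. 128.]
dark row248 268 374
```

Call:
arm_command(rows=[0,0,0,-30,0,0,1,0,0,0,-55,-25,0,1,0,0,0,-55,-70,0,1,0,0,0,-54,-115,0,1,0,0,0,-44,-140,0,1,0,0,0,-30,-140,0,1,0,0,0,-23,-140,0,1,0,0,0,-19,-140,0,1,0,0,0,-15,-140,0,1,0,0,0,-12,-140,0,1,0,0,0,-8,-140,0,1,0,0,0,-5,-140,0,1])

```text
time_s: 15.25
tcp_pos: [0.5138, -0.2724, 0.0416]
ee_rot: [-0.0, 0.999, -0.051, -0.003]
force: [-5.4, -1.1, 0.4]
grip_width: 0.0
grasp_force: 0.0
```

```bash
python3 m.py
```

```text
[ 582.8 -225. ] 86.6 [ 0.5145 -0.2722  0.0416] [-4.7 -1.  -1.6]
corner_left 0.82 [188. 135.]
corner_right 0.74 [190. 131.]
dark row248 273 379
```

Call:
arm_command(rows=[0,0,0,-28,0,0,1,0,0,0,-30,40,0,1,0,0,0,-26,90,0,1,0,0,0,-20,134,0,1,0,0,0,-6,140,0,1,0,0,0,0,140,0,1,0,0,0,4,140,0,1,0,0,0,8,140,0,1,0,0,0,12,140,0,1,0,0,0,15,140,0,1,0,0,0,18,140,0,1,0,0,0,20,140,0,1])

```text
time_s: 16.6
tcp_pos: [0.5338, -0.1338, 0.0415]
ee_rot: [-0.0, 0.999, -0.053, -0.003]
force: [-7.1, 2.4, 2.6]
grip_width: -0.0
grasp_force: 0.0
```

```bash
python3 m.py
```

```text
[ 591.7 -191.6] 83.4 [ 0.5341 -0.1338  0.0416] [-5.3  1.7  1. ]
corner_left 0.93 [457. 130.]
corner_right 0.7 [457. 129.]
dark row248 274 381
```

Call:
arm_command(rows=[0,0,0,-30,0,0,1,0,0,0,-55,-25,0,1,0,0,0,-55,-70,0,1,0,0,0,-54,-115,0,1,0,0,0,-44,-142,0,1,0,0,0,-30,-142,0,1,0,0,0,-23,-142,0,1,0,0,0,-19,-142,0,1,0,0,0,-15,-142,0,1,0,0,0,-12,-142,0,1,0,0,0,-8,-142,0,1,0,0,0,-5,-142,0,1])

```text
time_s: 17.95
tcp_pos: [0.5285, -0.2748, 0.0416]
ee_rot: [0.0, 0.999, -0.051, -0.003]
force: [-11.8, -2.2, 3.8]
grip_width: -0.0
grasp_force: 0.0
```

```bash
python3 m.py
```

```text
[ 597.  -226.8] 86.3 [ 0.5287 -0.2745  0.0416] [-6.5 -0.7  0.6]
corner_left 0.61 [186. 132.]
corner_right 0.71 [187. 132.]
dark row248 268 374
```

Call:
arm_command(rows=[0,0,0,-28,0,0,1,0,0,0,-30,40,0,1,0,0,0,-26,90,0,1,0,0,0,-20,135,0,1,0,0,0,-6,141,0,1,0,0,0,0,141,0,1,0,0,0,3,141,0,1,0,0,0,5,141,0,1,0,0,0,7,141,0,1,0,0,0,9,141,0,1,0,0,0,11,141,0,1])

```text
time_s: 19.2
tcp_pos: [0.5381, -0.1346, 0.0414]
ee_rot: [0.0, 0.999, -0.052, -0.004]
force: [-11.1, 1.7, 1.2]
grip_width: -0.0003
grasp_force: 0.0
```

Call:
arm_command(rows=[0,0,0,1.5,0,0,1,0,0,0,3,0,0,1])

```text
time_s: 19.4
tcp_pos: [0.5398, -0.1341, 0.041]
ee_rot: [-0.0, 0.999, -0.052, -0.005]
force: [-11.8, 2.2, 3.4]
grip_width: -0.0
grasp_force: 0.0
```

Call:
arm_command(rows=[0,0,0,1.5,0,0,1,0,0,0,3,0,0,1])

```text
time_s: 19.6
tcp_pos: [0.5429, -0.1334, 0.041]
ee_rot: [-0.0, 0.999, -0.052, -0.005]
force: [-11.6, 3.8, 1.1]
grip_width: -0.0
grasp_force: 0.0
```

```bash
python3 m.py
```

```text
[ 601.3 -189.9] 84.1 [ 0.5432 -0.1334  0.0409] [-10.5   2.6   2.5]
corner_left 0.94 [452. 131.]
corner_right 0.68 [454. 128.]
dark row248 274 381
```

Call:
arm_command(rows=[0,0,0,-35,0,0,1,0,0,0,-55,-25,0,1,0,0,0,-55,-70,0,1,0,0,0,-54,-115,0,1,0,0,0,-44,-142,0,1,0,0,0,-27,-142,0,1,0,0,0,-20,-142,0,1,0,0,0,-17,-142,0,1,0,0,0,-14,-142,0,1,0,0,0,-12,-142,0,1,0,0,0,-10,-142,0,1,0,0,0,-8,-142,0,1])

```text
time_s: 20.95
tcp_pos: [0.5345, -0.2761, 0.0411]
ee_rot: [0.0, 0.999, -0.052, -0.005]
force: [-17.1, -2.0, 7.5]
grip_width: -0.0004
grasp_force: 0.0
```

Call:
arm_command(rows=[0,0,0,1.5,0,0,1,0,0,0,3,0,0,1])

```text
time_s: 21.15
tcp_pos: [0.5349, -0.276, 0.0408]
ee_rot: [0.0, 0.999, -0.052, -0.008]
force: [-21.8, -2.1, 10.5]
grip_width: 0.0001
grasp_force: 0.0
```

Call:
arm_command(rows=[0,0,0,1,0,0,1,0,0,0,2,0,0,1])

```text
time_s: 21.35
tcp_pos: [0.5362, -0.2766, 0.0408]
ee_rot: [0.0, 0.999, -0.052, -0.008]
force: [-21.7, -2.5, 9.9]
grip_width: 0.0
grasp_force: 0.0
```

```bash
python3 m.py
```

```text
[ 604.4 -228.8] 86.6 [ 0.5364 -0.2766  0.0408] [-20.5  -3.2   9.2]
corner_right 0.8 [187. 132.]
corner_right 0.61 [429. 251.]
dark row248 269 374
```

Call:
arm_command(rows=[0,0,0,-35,0,0,1,0,0,0,-42,40,0,1,0,0,0,-40,90,0,1,0,0,0,-30,137,0,1,0,0,0,-14,143,0,1,0,0,0,-6,143,0,1,0,0,0,-2,143,0,1,0,0,0,1,143,0,1,0,0,0,3,143,0,1,0,0,0,5,143,0,1,0,0,0,6.5,143,0,1,0,0,0,8,143,0,1])

```text
time_s: 22.7
tcp_pos: [0.5461, -0.1338, 0.0406]
ee_rot: [0.0, 0.999, -0.053, -0.007]
force: [-18.3, 3.9, 7.4]
grip_width: -0.0001
grasp_force: 0.0
```

Call:
arm_command(rows=[0,0,0,1,0,0,1,0,0,0,2,0,0,1])

```text
time_s: 22.9
tcp_pos: [0.5463, -0.1339, 0.0402]
ee_rot: [0.0, 0.999, -0.053, -0.009]
force: [-20.8, 3.4, 8.5]
grip_width: -0.0001
grasp_force: 0.0
```

Call:
arm_command(rows=[0,0,0,1,0,0,1,0,0,0,1.5,0,0,1])

```text
time_s: 23.1
tcp_pos: [0.5471, -0.1337, 0.0402]
ee_rot: [0.0, 0.999, -0.053, -0.009]
force: [-22.0, 4.6, 10.0]
grip_width: -0.0001
grasp_force: 0.0
```

```bash
python3 m.py
```

```text
[ 606.4 -189.2] 85.5 [ 0.5471 -0.1337  0.0401] [-21.4   4.    7.6]
corner_left 0.74 [452. 127.]
corner_right 0.98 [452. 126.]
corner_right 0.75 [522. 252.]
dark row248 275 384
```

Call:
arm_command(rows=[0,0,0,-40,0,0,1,0,0,0,-60,-25,0,1,0,0,0,-60,-70,0,1,0,0,0,-58,-115,0,1,0,0,0,-44,-144,0,1,0,0,0,-28,-144,0,1,0,0,0,-21,-144,0,1,0,0,0,-17,-144,0,1,0,0,0,-14,-144,0,1,0,0,0,-12,-144,0,1,0,0,0,-10.5,-144,0,1,0,0,0,-9,-144,0,1])

```text
time_s: 24.45
tcp_pos: [0.5382, -0.277, 0.0404]
ee_rot: [-0.0, 0.999, -0.052, -0.009]
force: [-24.1, -0.5, 11.1]
grip_width: -0.0
grasp_force: 0.0
```

Call:
arm_command(rows=[0,0,0,1,0,0,1,0,0,0,1.5,0,0,1])

```text
time_s: 24.65
tcp_pos: [0.5381, -0.2769, 0.0403]
ee_rot: [-0.0, 0.999, -0.052, -0.01]
force: [-26.4, 0.3, 12.2]
grip_width: 0.0001
grasp_force: 0.0
```

```bash
python3 m.py
```

```text
[ 606.6 -229.4] 86.9 [ 0.5382 -0.2769  0.0403] [-25.6   0.9  10.6]
corner_left 0.91 [186. 135.]
corner_right 0.68 [184. 130.]
dark row248 270 374
```

Call:
arm_command(rows=[0,0,0,-40,0,0,1,0,0,0,-46,40,0,1,0,0,0,-42,90,0,1,0,0,0,-30,137,0,1,0,0,0,-14,146,0,1,0,0,0,-4,146,0,1,0,0,0,0,146,0,1,0,0,0,2,146,0,1,0,0,0,4,146,0,1,0,0,0,6,146,0,1,0,0,0,7.5,146,0,1,0,0,0,8.5,146,0,1])

```text
time_s: 26.0
tcp_pos: [0.5471, -0.1329, 0.0399]
ee_rot: [0.001, 0.999, -0.053, -0.01]
force: [-24.9, 2.8, 10.4]
grip_width: 0.0
grasp_force: 0.0
```

Call:
arm_command(rows=[0,0,0,1,0,0,1,0,0,0,1.5,0,0,1])

```text
time_s: 26.2
tcp_pos: [0.5471, -0.1329, 0.0399]
ee_rot: [0.001, 0.999, -0.053, -0.012]
force: [-28.8, 3.3, 13.5]
grip_width: -0.0002
grasp_force: 0.0
```

```bash
python3 m.py
```

```text
[ 605.6 -188.8] 84.0 [ 0.5471 -0.1329  0.0399] [-28.    2.9  12.3]
corner_left 0.72 [454. 127.]
corner_right 0.86 [455. 127.]
dark row248 281 390
```

Call:
arm_command(rows=[0,0,0,-20,0,0,1,0,0,0,-50,0,20,1,0,0,0,-80,-30,45,1,0,0,0,-100,-70,70,1,0,0,0,-120,-115,95,1,0,0,0,-120,-160,98,1,0,0,0,-120,-205,98,1,0,0,0,-120,-243,98,1,0,0,0,-120,-243,98,1])

```text
time_s: 27.25
tcp_pos: [0.4356, -0.3824, 0.1397]
ee_rot: [0.002, 0.998, -0.057, -0.001]
force: [-0.3, 0.8, 0.3]
grip_width: -0.0
grasp_force: 0.0
```

```bash
python3 - <<'E'
from h import *
s=env.sense();print(s["tcp_pos"],s["force"],s["time_s"])
a=env.read_camera("wrist")
for n,z in (("latch_knob",.06),("latch",.042)):
  for q in env.look_for("wrist",n)[:2]: print(n,q["p"],np.round(q["position"]),ray("wrist",q["position"],z).round(4))
b=env.read_camera("top")
t=cv2.resize(b[135:235,250:360],(638,580),interpolation=cv2.INTER_CUBIC)
w=cv2.resize(a,(0,0),fx=.5,fy=.5)
o=np.zeros((600,800,3),np.uint8);o[:400,:440]=cv2.resize(b[140:230,255:354],(440,400),interpolation=cv2.INTER_CUBIC);o[:240,440:800]=cv2.resize(a[:, :600],(360,240));
o[400:600,:320]=w;cv2.imwrite("pics/fin.png",o);cv2.imwrite("pics/topraw.png",b);cv2.imwrite("pics/wraw.png",a)
E
```

```text
[ 0.43563145 -0.38236305  0.139683  ] [-0.26978858  0.83089032  0.26542388] 27.25
latch_knob 0.81 [245. 112.] [ 0.5193 -0.3289  0.06  ]
latch 0.78 [246. 116.] [ 0.5183 -0.3224  0.042 ]
```

View pics/fin.png

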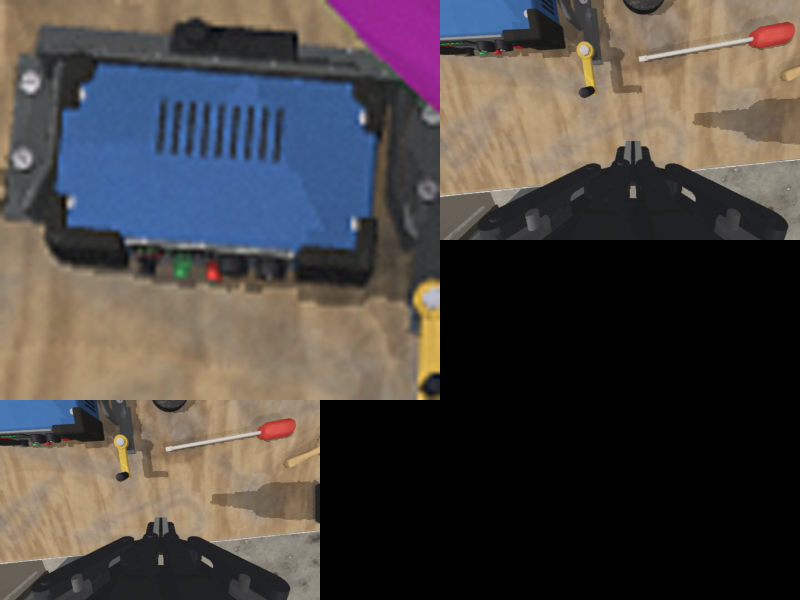

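```bash
python3 - <<'E'
from h import *
print("pivot",ray("wrist",(241,81),.045),"knobtop",ray("wrist",(244,154),.077),"knobbase",ray("wrist",(250,148),.045))
P0=cv2.imread("pics/topraw.png")
for f in ("top","topraw"):
  a=cv2.imread(f"pics/{f}.png");m=cv2.inRange(cv2.cvtColor(a,cv2.COLOR_BGR2HSV),(100,120,60),(125,255,255))[140:260,240:340]
  n,l,st,_=cv2.connectedComponentsWithStats(m);k=1+np.argmax(st[1:,4]);uv=np.argwhere(l==k)[:,::-1]+[240,140]
  print(f,cv2.minAreaRect((rays("top",uv.astype(float),.075)[:,:2]*1000).astype(np.float32)))
E
```

```text
pivot [ 0.54365113 -0.32276313  0.045     ] knobtop [ 0.49235553 -0.32459301  0.077     ] knobbase [ 0.49416091 -0.32098972  0.045     ]
top ((509.77386474609375, -200.2613525390625), (171.5093536376953, 95.87834930419922), 85.69557189941406)
topraw ((611.5860595703125, -211.18569946289062), (172.01840209960938, 96.86984252929688), 86.27723693847656)
```

Call:
arm_command(rows=[0,0,0,20,5,-25,1,0,0,0,40,8,-50,1,0,0,0,50,10,-76,1,0,0,0,50,10,-76,1])

```text
time_s: 27.85
tcp_pos: [0.4895, -0.3603, 0.0613]
ee_rot: [-0.002, 0.999, -0.049, -0.002]
force: [-0.3, 0.4, -0.4]
grip_width: 0.0003
grasp_force: 0.0
```

Call:
arm_command(rows=[0,0,0,0,6,3,1,0,0,0,0,11,3,1,0,0,0,0,16,3,1,0,0,0,1,21,3,1,0,0,0,2,26,3,1,0,0,0,4,31,3,1,0,0,0,6,36,3,1,0,0,0,9,41,3,1,0,0,0,12,46,3,1,0,0,0,16,51,3,1])

```text
time_s: 28.85
tcp_pos: [0.5062, -0.3129, 0.0673]
ee_rot: [0.0, 0.999, -0.052, 0.001]
force: [1.1, -5.7, -1.0]
grip_width: -0.0002
grasp_force: 2.4
```

```bash
python3 - <<'E'
from h import *
a=env.read_camera("wrist");s=env.sense();print(s["tcp_pos"],s["force"])
for n,z in (("latch_knob",.077),("latch",.042)):
  for q in env.look_for("wrist",n)[:2]: print(n,q["p"],np.round(q["position"]),ray("wrist",q["position"],z).round(4))
m=cv2.inRange(cv2.cvtColor(a,cv2.COLOR_BGR2HSV),(20,150,100),(32,255,255));uv=np.argwhere(m)[:,::-1].astype(float)
print(len(uv));P=rays("wrist",uv,.042)[:,:2];print(P.min(0),P.max(0),cv2.minAreaRect((P*1000).astype(np.float32)))
cv2.imwrite("pics/wl.png",a)
E
```

```text
[ 0.50745374 -0.31191353  0.06745643] [ 2.2565649  -2.3753248  -1.89150053]
latch_knob 0.96 [317. 212.] [ 0.5371 -0.3121  0.077 ]
latch 0.64 [320. 212.] [ 0.5248 -0.3123  0.042 ]
1758
[ 0.50810907 -0.34119639] [ 0.55092631 -0.28474863] ((525.2791137695312, -314.6954345703125), (20.94856071472168, 64.96260070800781), 42.272579193115234)
```

Call:
arm_command(rows=[0,0,0,-6,-8,0,1,0,0,0,-32,-8,0,1,0,0,0,-34,12,0,1,0,0,0,-34,28,0,1,0,0,0,-24,28,0,1,0,0,0,-16,28,0,1,0,0,0,-10,28,0,1,0,0,0,-4,28,0,1,0,0,0,2,28,0,1,0,0,0,8,28,0,1,0,0,0,13,28,0,1,0,0,0,17,28,0,1])

```text
time_s: 30.2
tcp_pos: [0.523, -0.2849, 0.0671]
ee_rot: [-0.0, 0.999, -0.051, -0.0]
force: [-1.8, 1.6, -1.1]
grip_width: -0.0002
grasp_force: 1.0
```

Call:
arm_command(rows=[0,0,0,2,0,0,1,0,0,0,4,0,0,1])

```text
time_s: 30.4
tcp_pos: [0.5259, -0.2851, 0.0672]
ee_rot: [0.0, 0.999, -0.052, -0.001]
force: [-6.0, 2.2, 3.8]
grip_width: 0.0002
grasp_force: 3.3
```

Force is rising; near the stop. Press a little more.

Call:
arm_command(rows=[0,0,0,2,0,0,1,0,0,0,4,0,0,1,0,0,0,5,0,0,1,0,0,0,5,0,0,1])

```text
time_s: 30.8
tcp_pos: [0.5263, -0.285, 0.0671]
ee_rot: [-0.0, 0.999, -0.052, -0.005]
force: [-15.9, 2.7, 10.9]
grip_width: -0.0003
grasp_force: 8.1
```

Call:
arm_command(rows=[0,0,0,-15,0,0,1,0,0,0,-50,0,10,1,0,0,0,-90,0,50,1,0,0,0,-110,0,90,1,0,0,0,-110,0,90,1,0,0,0,-110,0,90,1])

```text
time_s: 31.4
tcp_pos: [0.4223, -0.2862, 0.1591]
ee_rot: [0.001, 0.999, -0.052, 0.002]
force: [-0.0, 0.2, -0.2]
grip_width: 0.0002
grasp_force: 0.0
```

```bash
python3 - <<'E'
from h import *
a=env.read_camera("wrist");s=env.sense();print(s["tcp_pos"],s["force"],s["time_s"])
m=cv2.inRange(cv2.cvtColor(a,cv2.COLOR_BGR2HSV),(20,150,100),(32,255,255))
n,l,st,_=cv2.connectedComponentsWithStats(m);k=1+np.argmax(st[1:,4]);uv=np.argwhere(l==k)[:,::-1].astype(float)
P=rays("wrist",uv,.042)[:,:2]*1000;print(len(uv),P.min(0),P.max(0),cv2.minAreaRect(P.astype(np.float32)))
for lo in range(-345,-265,10):
  q=P[(P[:,1]>=lo)&(P[:,1]<lo+10)];print(lo,len(q),q[:,0].mean().round(1) if len(q) else "")
b=env.read_camera("top")
a=b;m=cv2.inRange(cv2.cvtColor(a,cv2.COLOR_BGR2HSV),(100,120,60),(125,255,255))[140:260,240:340]
n,l,st,_=cv2.connectedComponentsWithStats(m);k=1+np.argmax(st[1:,4]);uv=np.argwhere(l==k)[:,::-1]+[240,140]
print(cv2.minAreaRect((rays("top",uv.astype(float),.075)[:,:2]*1000).astype(np.float32)))
E
```

```text
[ 0.42224877 -0.28554432  0.15788622] [ 0.34050435  1.06820804 -0.63445499] 31.45
1137 [ 528.25600681 -341.09544153] [ 549.39715301 -274.69069099] ((541.1731567382812, -308.16455078125), (66.04707336425781, 21.082290649414062), 84.12071990966797)
-345 102 539.2
-335 165 537.4
-325 226 538.8
-315 210 539.8
-305 205 540.5
-295 178 540.6
-285 47 537.4
-275 4 539.6
((611.6423950195312, -211.1460723876953), (172.4552764892578, 96.87141418457031), 86.3408203125)
```

```bash
python3 -c "
from rig import env
print(env.finish_job())"
```

```text
the job is handed in; nothing more can be done
None
```

I handed the job in at about 31 s with the supply home at both corners, the latch at its stop and the arm clear. However, one left-corner press read about 29 N forward (about 32 N with the upward part), which may break the 30 N limit.

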